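Feel along a curved blade for burrs

TASK

Two freshly ground knives lie clamped flat in sprung rests. Check the one with the curved, upswept blade for burrs: with closed fingers, run the fingertips lightly along the middle of the blade's upper side, following its curve from the bolster to near the point, without ever pushing the sprung plate down to its stop or pulling the knife up. Then lift clear, and leave the straight knife and everything else as they are.

Things in the scene. Friction and masses are not known exactly. Their poses are not given: they have to be found in the camera images.
- rest_c: fixed steel foot (230 x 70 x 8 mm) of the sprung rest that carries the knife with the curved blade. Origin on the bench under the middle of the rest; x points along the knife from handle to blade, z up. Bolted down. The brass bolster and handle (x below -90 mm) stand 6 mm above the blade, the clamp jaws beside the handle (x -120 to -90) 10 mm.
- blade_c: the upswept knife, clamped flat on the sprung plate, handle towards the robot; frame as rest_c, sinking with the plate. Steel blade 34 mm wide, 4 thick, level upper side 80 mm above the bench; from x = -90 mm (bolster) to the point at x = 115, y = 68 mm. Middle line y = 0 up to x = -0.05, then y = 2.5 (x + 0.05)^2 (metres). Tapers over the last 60 mm.
- plate_c (a joint): how far the sprung plate with the curved knife is pressed down, m: 0 at rest, 0.020 at its bottom stop, negative if it is pulled up. Spring 300 N/m (1 N sinks it 3.3 mm, 6 N bottoms it), well damped, and springs back by itself.
- plate_s (a joint): the same for the other rest, an identical one whose knife has a straight blade; it is not to be touched.
- stroke0 (a point): point 0 of 5 along the middle of the curved blade's upper side, near the bolster, 20 mm from it; at x = -70 mm in the blade's frame, sinks with the blade
- stroke1 (a point): point 1 of 5 along the middle of the curved blade's upper side, 40 mm further in x; at x = -30 mm in the blade's frame, sinks with the blade
- stroke2 (a point): point 2 of 5 along the middle of the curved blade's upper side, about the middle of the blade; at x = 10 mm in the blade's frame, sinks with the blade
- stroke3 (a point): point 3 of 5 along the middle of the curved blade's upper side, 40 mm further in x; at x = 50 mm in the blade's frame, sinks with the blade
- stroke4 (a point): point 4 of 5 along the middle of the curved blade's upper side, near the point, 25 mm short of it in x; at x = 90 mm in the blade's frame, sinks with the blade
- rest_s: fixed foot of the other rest, same size and axes, carrying a knife with a straight blade of the same width, on its own sprung plate, same height
- oil: bystander: amber oil bottle, 38 mm across, 105 mm tall, between the two rests; origin at the centre of its underside
- stone: bystander: grey sharpening stone lying flat, 110 x 35 x 22 mm, between the rests; origin at the centre of its underside, x along its length
- cup: bystander: steel cup, 72 mm across, 85 mm tall; origin at the centre of its underside
- wheel: bystander: black rubber wheel lying flat, 90 mm across, 22 mm thick; origin at the centre of its underside
- paste: bystander: grey jar with white lid, 56 mm across, 60 mm tall; origin at the centre of its underside

How it is judged:
By the outcome, as a careful person would: the job done as asked, in the order asked, and still so for the second after the job is handed in, with the robot touching nothing.
It also fails if it takes over 42 s, if anything falls off the work surface, if the arm or the gripper's body presses on something with over 40 N, if the wrist force passes 120 N, or if a joint passes its speed limit or range.

ROBOT

A 6-joint arm with a two-finger parallel gripper is mounted at the origin on the work surface. World frame = base frame: x ahead of the robot, y to its left, z up, the work surface at z = 0. Lengths are in m, angles in rad, forces in N, time in s.
With the tool pointing down it reaches from about 0.25 to 0.725 m from the base axis. Payload 4 kg.
Tool frame: the origin (TCP) lies midway between the tips of the shut fingers; the grasp point (between the pads) lies 19 mm behind it; z points along the fingers, y is the direction in which the jaws open and shut (so a half turn about z gives the same grasp; the last joint's range is limited). The gripper opens to 85 mm and grips with 20 to 120 N. Pads are 22 mm wide; open, the fingers measure 114 mm over their backs; the gripper's body (76 mm by 85 mm) begins 54 mm behind the grasp point. The pads swing forward as they close: fully open they stand 13 mm farther back than shut.
Start: joints at [-1.101, 0.241, 0.005, 1.335, 0, 1.571], TCP at [0.226, -0.446, 0.231] pointing down, gripper open.
Joint ranges: [-2.72, 2.72], [-1.05, 1.87], [-1.09, 1.28], [-1.99, 2.15], [-1.42, 1.44], [-3.14, 3.14]. Speed limits (rad/s): [2.79, 2.79, 3.14, 3.14, 3.14, 3.14].

INTERFACE

Orientations are given as a unit quaternion [x, y, z, w].
In Python, from workcell import get_obs, camera, camera_model, job_done, masks_of gives the robot as it stands.
- The arm moves only by the tool jog_arm, never from a script. Its argument "deltas" is a list that holds one entry, the list of rows, each a list of 7 numbers: the shift along the tool's x, y, z in mm, then the turn, a rotation vector about the tool's x, y, z in degrees, then the finger opening in mm, from 0 to 85.4. A call has 1 to 5 rows; each row shifts and turns the pose as measured when the row begins, along the tool's axes as they then stand; what a row does not reach is not made up. A row lasts 1/10 s, in which the tool goes at most 50 mm and 8.59 degrees, less where a joint would pass 70% of its speed; a pose out of reach is approached as far as the arm can. A call with a gripper value outside its range is refused whole. The fingers move at their own pace and stop on an object; the grip force is fixed at half the most. Time passes only in rows, so rows that do not move let the fingers close. It gives the time, the measured TCP pose, the force and the opening at its end, in the units of the state.
- get_obs(): the state, without advancing time (a new reading comes with each control period).
- camera(name): name is "scene" or "top"; returns the picture (400x640x3 uint8, red, green, blue); there is no depth.
- camera_model(name): a dict with "fovy" (degrees; the focal length in pixels is half the picture's height over the tangent of half this angle, whatever the lens; pixels are square), "cx", "cy" (the principal point, pixels), "pose" (4x4, takes a point from camera to world coordinates). Camera axes: x right, y down, z forward; pixel columns grow to the right and rows downward; lengths in m; the calibration is good to about 2 mm. A picture is of the moment at which its call begins. camera_model takes no time and is no camera call.
- job_done(): hands the job in, once; it reports no verdict.
Trained networks look in the newest picture that a camera, given by its name, has taken for a name from the list of things; names that differ only in an ending like _2 or _b are one class to them, and where a whole thing is asked for, a point or a joint stands for the part that bears it (a point fixed in the world has none). Each returns a list of dicts, best first, with "conf" (0 to 1); they miss things now and then, are a little off and sometimes report something else, mostly with a low value. They report only what shows in the picture. A call takes as long as a camera call.
- masks_of(target, camera): "pixels" (400x640 bool, what is visible of it) and "at" ([column, row] in pixels, amid what is visible of it).
The state is a dict: "clock": time; "joint_pos": joint angles; "joint_vel": joint speeds; "tau": joint torques, N m; "eef_pos": TCP position; "tool_rot": TCP orientation; "ft_force": force on the tool from outside, world axes, zero at the start; "ft_torque": the same for the moment, N m; "grip_width": finger opening in m.
Only numpy, scipy, OpenCV 4.12 (cv2) and the standard library are available. Lean on these libraries where they do the work, as an engineer would, in place of code of your own. Each camera call takes 0.05 s, during which the arm holds its last target. There are 200 camera calls.

## Working session

There is one attempt and no reset: what is moved stays moved. The work goes in short steps, Python scripts to look and compute and a tool call to move; the robot and the scene stay as the last step left them, time stands still between calls to the robot, and variables do not carry over. Pictures are saved under pics/ and viewed, about 8 in all and at most 12, crops included, and the job is handed in when it is done.

Besides the shell and the picture viewer there is one more tool, called after "Request:" in YAML: its name, and indented under it one key for each argument. jog_arm: Moves the arm, as the interface text tells. Its arguments: {"type":"object","properties":{"deltas":{"type":"array"}},"required":["deltas"]}

```bash
mkdir -p pics; python3 - <<'E'
from workcell import *
import cv2,numpy as np
for c in ("top","scene"):
    im=camera(c); cv2.imwrite(f"pics/{c}0.png",im[:,:,::-1])
    m=camera_model(c); print(c,m["fovy"],m["cx"],m["cy"]);print(np.round(m["pose"],4).tolist())
    for t in ("blade_c","rest_c","rest_s","plate_s"):
        for d in masks_of(t,c): print(t,round(d["conf"],2),np.round(d["at"]),d["pixels"].sum())
o=get_obs();print(o)
E
```

```text
top 44.337741979798935 312.20850991153503 201.4718742519646
[[-0.0283, -0.9864, 0.1619, 0.3302], [-0.9996, 0.0285, -0.0009, -0.0033], [-0.0037, -0.1618, -0.9868, 1.4087], [0.0, 0.0, 0.0, 1.0]]
blade_c 0.56 [244. 220.] 1406
rest_c 0.83 [246. 212.] 2457
rest_c 0.79 [375. 217.] 2403
rest_c 0.62 [323. 136.] 594
rest_s 0.83 [246. 212.] 2457
rest_s 0.79 [375. 217.] 2403
rest_s 0.62 [323. 136.] 594
plate_s 0.87 [375. 217.] 1747
plate_s 0.83 [246. 213.] 2086
plate_s 0.17 [323. 138.] 586
scene 46.379477592729806 321.19236821523475 204.263024948102
[[-0.448, 0.5181, -0.7286, 1.5093], [0.894, 0.2548, -0.3685, 0.4928], [-0.0052, -0.8165, -0.5773, 0.8085], [0.0, 0.0, 0.0, 1.0]]
blade_c 0.85 [384. 206.] 906
rest_c 0.82 [271. 186.] 2312
rest_c 0.58 [381. 222.] 2185
rest_s 0.82 [271. 186.] 2312
rest_s 0.58 [381. 222.] 2185
plate_s 0.6 [385. 213.] 1403
plate_s 0.57 [267. 178.] 1352
{'clock': 0.5, 'joint_pos': array([-1.10098602e+00,  2.40626830e-01,  4.93505660e-03,  1.33519729e+00,
        4.74350392e-06,  1.57080298e+00]), 'joint_vel': array([ 0.00171011, -0.00120781, -0.00040817, -0.00110865, -0.00038092,
       -0.00188876]), 'tau': array([ 5.99658529e-05, -3.71857882e+01,  2.52461886e+01,  2.71063720e-03,
       -1.49810438e-05,  8.16639982e-07]), 'eef_pos': array([ 0.22634563, -0.44579842,  0.23126821]), 'tool_rot': array([ 9.72537195e-01,  2.32747506e-01, -8.48601173e-06, -4.56477731e-05]), 'ft_force': array([ 0.44441682,  0.32411275, -0.64254329]), 'ft_torque': array([0.03512693, 0.02379588, 0.01673229]), 'grip_width': 0.08612522933243366}
```

View pics/top0.png

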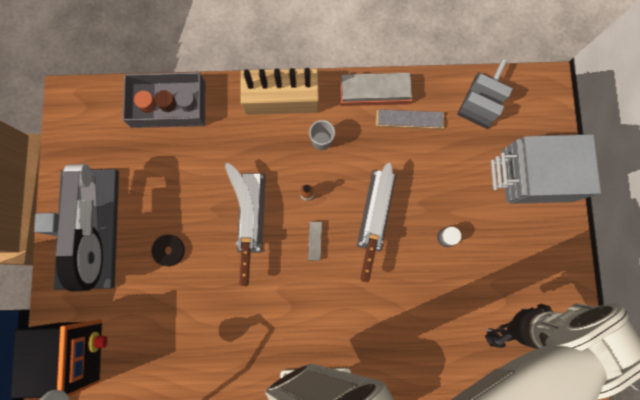

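View pics/scene0.png

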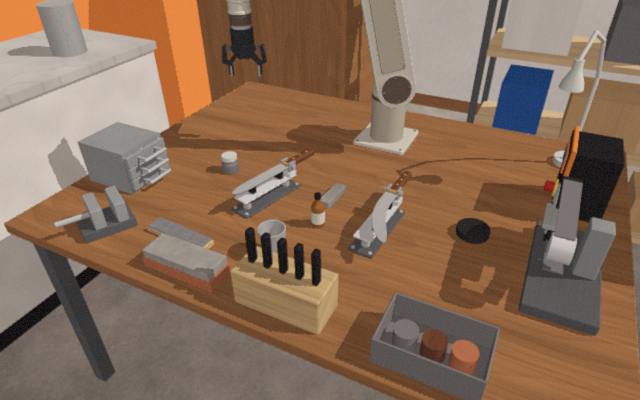

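```bash
cat > h.py <<'E'
import numpy as np,cv2
from workcell import *
def proj(c,P):
    m=camera_model(c);T=np.linalg.inv(m["pose"]);f=200/np.tan(np.radians(m["fovy"])/2)
    q=np.atleast_2d(P)@T[:3,:3].T+T[:3,3]
    return np.c_[f*q[:,0]/q[:,2]+m["cx"],f*q[:,1]/q[:,2]+m["cy"]]
def mid(x): return 2.5*np.maximum(x+.05,0)**2
def outline(p,z=.08):
    x=np.linspace(-.09,.115,60);y=mid(x);s=5*np.maximum(x+.05,0)
    w=.017*np.clip((.115-x)/.06,0,1)
    n=np.c_[-s,np.ones_like(s)]/np.sqrt(1+s**2)[:,None]
    c=np.c_[x,y];o=np.r_[c+n*w[:,None],(c-n*w[:,None])[::-1]]
    return world(p,o,z)
def world(p,o,z):
    C,S=np.cos(p[2]),np.sin(p[2]);o=np.atleast_2d(o)
    return np.c_[p[0]+C*o[:,0]-S*o[:,1],p[1]+S*o[:,0]+C*o[:,1],np.full(len(o),z)]
E
python3 - <<'E'
from h import *
for c,(u,v) in (("top",(244,220)),("scene",(382,212))):
    im=camera(c)[:,:,::-1].copy()
    d=masks_of("blade_c",c)[0];M=d["pixels"];np.save(f"m_{c}.npy",M);np.save(f"i_{c}.npy",im)
    im2=cv2.resize(im,None,fx=5,fy=5,interpolation=cv2.INTER_CUBIC)
    ct,_=cv2.findContours(cv2.resize(M.astype(np.uint8),None,fx=5,fy=5,interpolation=0),0,2)
    im3=im2.copy();cv2.drawContours(im3,ct,-1,(0,0,255),1)
    s=np.s_[5*(v-70):5*(v+50),5*(u-38):5*(u+38)]
    cv2.imwrite(f"pics/{c}1.png",cv2.resize(np.hstack([im2[s],im3[s]]),(760,600)));print(c,d["conf"],M.sum())
E
```

```text
top 0.61 1375
scene 0.83 853
```

View pics/top1.png

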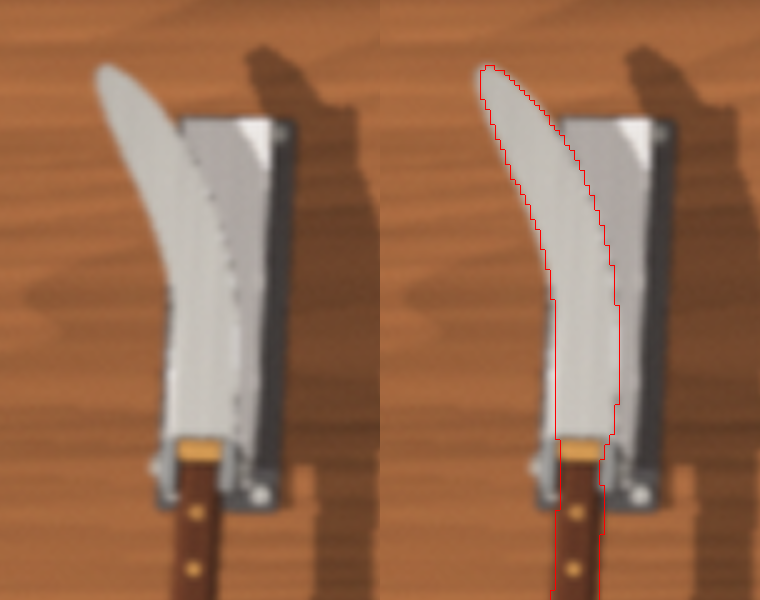

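View pics/scene1.png

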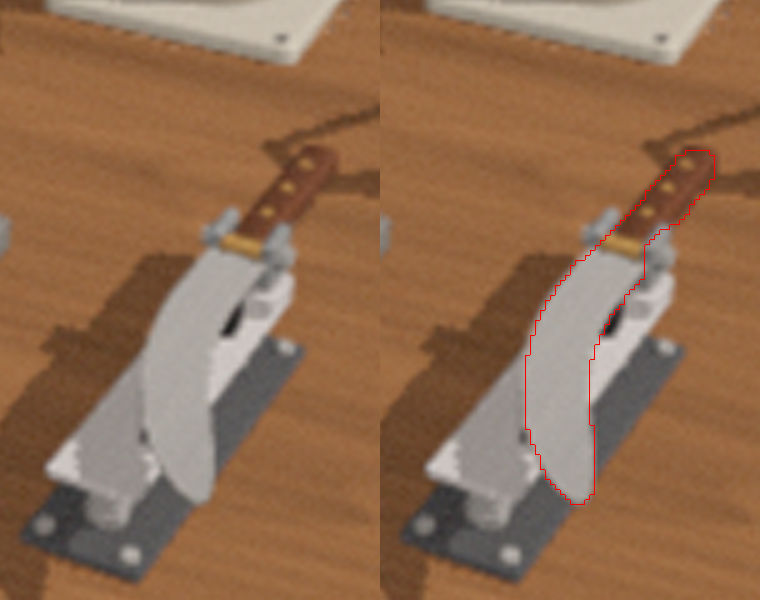

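```bash
cat > fit.py <<'E'
from h import *
from scipy.optimize import minimize
D={}
for c in ("top","scene"):
    M=np.load(f"m_{c}.npy");im=np.load(f"i_{c}.npy")
    hsv=cv2.cvtColor(im,cv2.COLOR_BGR2HSV)
    B=(M&(hsv[...,1]<70)).astype(np.uint8)
    n,l,st,_=cv2.connectedComponentsWithStats(B);k=1+st[1:,4].argmax();D[c]=(l==k).astype(np.float32)
def ren(c,p,z=.08):
    q=proj(c,outline(p,z));I=np.zeros((1600,2560),np.uint8)
    cv2.fillPoly(I,[np.round(((q+.5)*4-.5)*16).astype(int)],255,shift=4)
    return cv2.resize(I,(640,400),interpolation=cv2.INTER_AREA)/255
def cost(p,cs):
    return sum(np.abs(ren(c,p)-D[c]).sum()/D[c].sum() for c in cs)
if __name__=="__main__":
    # init from top pixel of the bolster end and a ray to z=.08
    m=camera_model("top");f=200/np.tan(np.radians(m["fovy"])/2)
    def ray(u,v,z=.08):
        d=m["pose"][:3,:3]@[(u-m["cx"])/f,(v-m["cy"])/f,1];o=m["pose"][:3,3];return o+d*(z-o[2])/d[2]
    a=ray(206+40.4,150+87);print("bolster",a); p0=[a[0]+.09,a[1],0.]
    for cs in (("top",),("scene",),("top","scene")):
        b=min((minimize(cost,[p0[0],p0[1],y],args=(cs,),method="Nelder-Mead",options=dict(initial_simplex=[[p0[0],p0[1],y],[p0[0]+.01,p0[1],y],[p0[0],p0[1]+.01,y],[p0[0],p0[1],y+.1]],xatol=1e-4,fatol=1e-4)) for y in(-.1,.0,.1)),key=lambda r:r.fun)
        print(cs,b.x.round(4),b.fun)
    p=b.x;np.save("p.npy",p)
    out=[]
    for c,(u,v) in (("top",(244,200)),("scene",(382,212))):
        im=np.load(f"i_{c}.npy");im2=cv2.resize(im,None,fx=5,fy=5,interpolation=cv2.INTER_CUBIC)
        g=lambda P:np.round(((proj(c,P)+.5)*5-.5)).astype(int)
        cv2.polylines(im2,[g(outline(p))],True,(0,0,255),1)
        xs=np.array([-.07,-.03,.01,.05,.09])
        for q in g(world(p,np.c_[xs,mid(xs)],.08)):cv2.circle(im2,tuple(map(int,q)),4,(0,255,0),1)
        cv2.polylines(im2,[g(world(p,[[-.115,-.035],[.115,-.035],[.115,.035],[-.115,.035]],.008))],True,(255,0,0),1)
        out.append(im2[5*(v-60):5*(v+60),5*(u-38):5*(u+38)])
    cv2.imwrite("pics/fit.png",np.hstack(out))
E
python3 fit.py
```

```text
bolster [0.45568655 0.17658361 0.08      ]
('top',) [ 0.5473  0.1718 -0.0491] 0.11412522090381216
('scene',) [ 0.5502  0.1754 -0.0483] 0.15546963699407776
('top', 'scene') [ 0.5529  0.1743 -0.0318] 0.33510706961997894
```

View pics/fit.png

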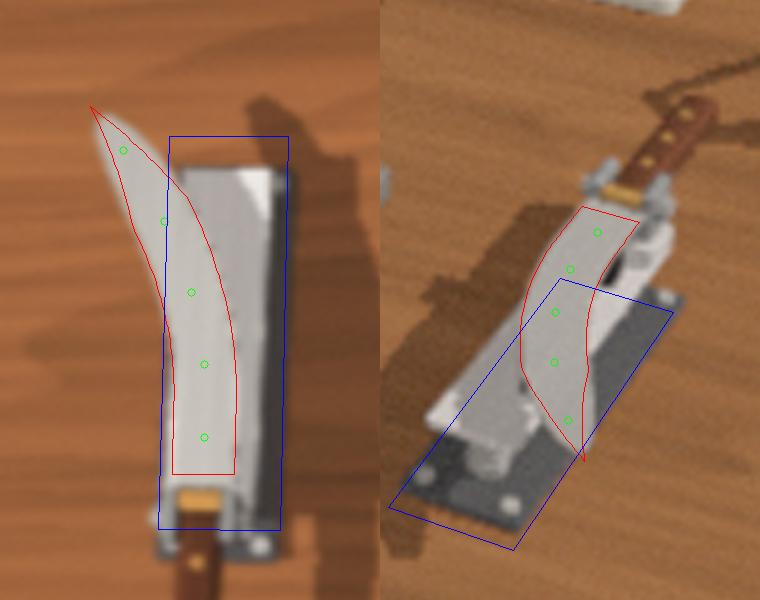

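```bash
sed -i 's#w=.017\*np.clip.*#w=.017*np.clip((.115-x)/.06,0,1)**EXP#; s#^def mid#EXP=1.\ndef mid#' h.py
sed -i 's#^    for cs in (("top.*#    import h\n    for h.EXP,cs in ((1,("top",)),(.6,("top",)),(.4,("top",)),(.6,("scene",)),(.4,("scene",)),(.4,("top","scene")),(.6,("top","scene"))):#; s#p0=\[a\[0\]+.09,a\[1\],0.\]#p0=[.549,.1735,0.]#; s#for y in(-.1,.0,.1)#for y in(-.07,-.05,-.03)#; s#print(cs,#print(h.EXP,cs,#' fit.py
sed -i 's/p0\[0\]+.01/p0[0]+.004/; s/p0\[1\]+.01/p0[1]+.004/; s/y+.1\]/y+.03]/' fit.py
python3 fit.py
```

```text
bolster [0.45568655 0.17658361 0.08      ]
1 ('top',) [ 0.5486  0.172  -0.049 ] 0.11494151308592106
0.6 ('top',) [ 0.5471  0.1719 -0.0493] 0.074774888496171
0.4 ('top',) [ 0.5444  0.1713 -0.0607] 0.050841538332071015
0.6 ('scene',) [ 0.5478  0.1747 -0.0553] 0.11000030685200529
0.4 ('scene',) [ 0.5463  0.1746 -0.0604] 0.08005155113688668
0.4 ('top', 'scene') [ 0.5445  0.1724 -0.0602] 0.20068938978198625Traceback (most recent call last):
  File "fit.py", line 23, in <module>
    b=min((minimize(cost,[p0[0],p0[1],y],args=(cs,),method="Nelder-Mead",options=dict(initial_simplex=[[p0[0],p0[1],y],[p0[0]+.004,p0[1],y],[p0[0],p0[1]+.004,y],[p0[0],p0[1],y+.03]],xatol=1e-4,fatol=1e-4)) for y in(-.07,-.05,-.03)),key=lambda r:r.fun)
  File "fit.py", line 23, in <genexpr>
    b=min((minimize(cost,[p0[0],p0[1],y],args=(cs,),method="Nelder-Mead",options=dict(initial_simplex=[[p0[0],p0[1],y],[p0[0]+.004,p0[1],y],[p0[0],p0[1]+.004,y],[p0[0],p0[1],y+.03]],xatol=1e-4,fatol=1e-4)) for y in(-.07,-.05,-.03)),key=lambda r:r.fun)
           ~~~~~~~~^^^^^^^^^^^^^^^^^^^^^^^^^^^^^^^^^^^^^^^^^^^^^^^^^^^^^^^^^^^^^^^^^^^^^^^^^^^^^^^^^^^^^^^^^^^^^^^^^^^^^^^^^^^^^^^^^^^^^^^^^^^^^^^^^^^^^^^^^^^^^^^^^^^^^^^^^^^^^^^^^^^^^^^^^^^^^^^^^^^^^^^^^^
    res = _minimize_neldermead(fun, x0, args, callback, bounds=bounds,
                               **options)
    fxr = func(xr)
    fx = function(np.copy(x), *(wrapper_args + args))
  File "fit.py", line 14, in cost
    return sum(np.abs(ren(c,p)-D[c]).sum()/D[c].sum() for c in cs)
  File "fit.py", line 14, in <genexpr>
    return sum(np.abs(ren(c,p)-D[c]).sum()/D[c].sum() for c in cs)
                      ~~~^^^^^
  File "fit.py", line 10, in ren
    q=proj(c,outline(p,z));I=np.zeros((1600,2560),np.uint8)
  File "h.py", line 4, in proj
    m=camera_model(c);T=np.linalg.inv(m["pose"]);f=200/np.tan(np.radians(m["fovy"])/2)
ValueError: time passes only in moves, steps and waits
```

```bash
python3 - <<'E'
from workcell import camera_model
import pickle;pickle.dump({c:camera_model(c) for c in("top","scene")},open("cam.pkl","wb"))
E
sed -i 's#^EXP=1.#import pickle\nCAM=pickle.load(open("cam.pkl","rb"))\nR=[0.3,1]#; s#m=camera_model(c)#m=CAM[c]#; s#w=.017\*.*#t=np.clip((x-.055)/.06,0,1);w=.017*(1-(1-R[0])*t**R[1])#' h.py
python3 - <<'E'
s=open('fit.py').read()
a=s.index("    # init");b=s.index("    out=[]")
s=s[:a]+'''    import h
    for h.R in ([.3,1],[.5,1],[.3,2],[.0,2],[0,3]):
      for cs in (("top",),("scene",),("top","scene")):
        S=np.array([.545,.1735,-.06])+np.array([[0,0,0],[.006,0,0],[0,.006,0],[0,0,.04]])-.25*np.array([.006,.006,.04])
        b=minimize(cost,S[0],args=(cs,),method="Nelder-Mead",options=dict(initial_simplex=S,xatol=1e-4,fatol=1e-4))
        print(h.R,cs,b.x.round(4),round(b.fun,4))
        if len(cs)==2 and b.fun<globals().get("best",9): best=b.fun;p=b.x;Rb=h.R
    h.R=Rb;np.save("p.npy",p);print(p,Rb)
'''+s[b:]
open('fit.py','w').write(s)
E
python3 fit.py
```

```text
[0.3, 1] ('top',) [ 0.5449  0.1715 -0.0573] 0.0746
[0.3, 1] ('scene',) [ 0.5457  0.1743 -0.0601] 0.1049
[0.3, 1] ('top', 'scene') [ 0.5447  0.1725 -0.0598] 0.2382
[0.5, 1] ('top',) [ 0.5444  0.1713 -0.0627] 0.0622
[0.5, 1] ('scene',) [ 0.5431  0.1741 -0.0723] 0.0793
[0.5, 1] ('top', 'scene') [ 0.5438  0.1724 -0.0626] 0.2093
[0.3, 2] ('top',) [ 0.5443  0.1714 -0.0594] 0.0485
[0.3, 2] ('scene',) [ 0.545   0.1743 -0.0582] 0.0705
[0.3, 2] ('top', 'scene') [ 0.5445  0.1726 -0.0593] 0.191
[0.0, 2] ('top',) [ 0.5456  0.1716 -0.0549] 0.0632
[0.0, 2] ('scene',) [ 0.5464  0.1746 -0.0538] 0.1004
[0.0, 2] ('top', 'scene') [ 0.5451  0.1729 -0.0561] 0.2309
[0, 3] ('top',) [ 0.5447  0.1716 -0.0573] 0.0521
[0, 3] ('scene',) [ 0.5465  0.1747 -0.0545] 0.0802
[0, 3] ('top', 'scene') [ 0.5447  0.1725 -0.0579] 0.205
[ 0.54448844  0.17256195 -0.05931509] [0.3, 2]
```

View pics/fit.png

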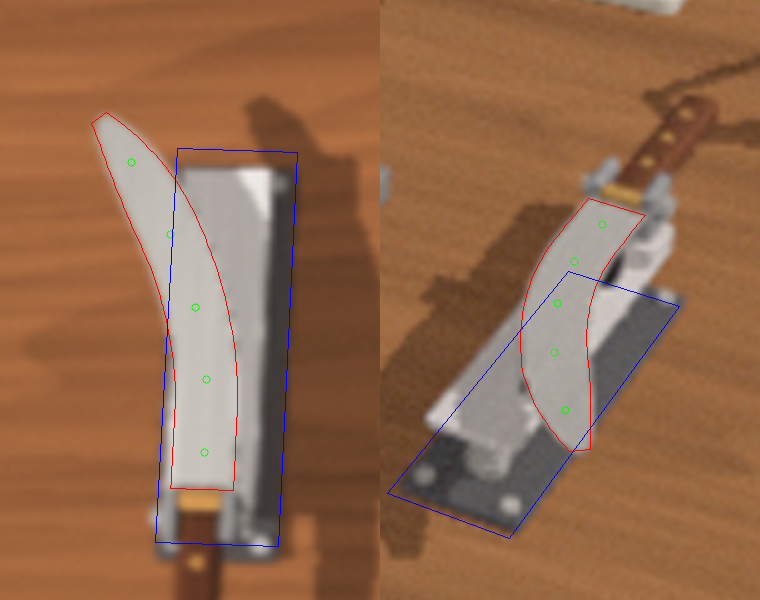

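The curved knife is the left one. The overlay follows the blade in both views, from the bolster at about (204,490) to the tip at about (100,115) in the left panel. The two cameras differ by about 3 mm in y. Pose is roughly (0.5445, 0.173, −3.4°). Next I plan the transit.

```bash
cat > plan.py <<'E'
import sys,numpy as np
from scipy.spatial.transform import Rotation as Ro
from workcell import get_obs
P=np.array([.5445,.1728,-.0593])   # blade frame
def blade(x,z,off=(0,0)):
    l=np.array([x,2.5*max(x+.05,0)**2]);C,S=np.cos(P[2]),np.sin(P[2])
    return np.array([P[0]+C*l[0]-S*l[1],P[1]+S*l[0]+C*l[1],z])
def state():
    o=get_obs();R=Ro.from_quat(o["tool_rot"]);m=R.as_matrix();C,S=np.cos(P[2]),np.sin(P[2])
    d=o["eef_pos"][:2]-P[:2];l=[C*d[0]+S*d[1],-S*d[0]+C*d[1]]
    print("t",round(o["clock"],2),"pos",o["eef_pos"].round(4),"blade-xy mm",np.round(1e3*np.array(l),1),"midline",round(2500*max(l[0]+.05,0)**2,1),
      "yaw",np.degrees(np.arctan2(m[1,0],m[0,0])).round(2),"tilt",np.degrees(np.arccos(-m[2,2])).round(2),"F",o["ft_force"].round(2),"grip",round(o["grip_width"],4),"q6",o["joint_pos"][[0,5]].round(2))
    return o
def rows(pts,yaw,turn=8.4,grip=0,start=None):
    """rows through world pts, yaw stepping towards target, assuming each is reached"""
    o=state();p=o["eef_pos"];R=Ro.from_quat(o["tool_rot"])
    for k,t in enumerate(pts):
        T=Ro.from_euler("ZX",[yaw,180],degrees=True)
        rv=(R.inv()*T).as_rotvec(degrees=True);a=np.linalg.norm(rv)
        rv=rv*min(1,turn/max(a,1e-9)); d=R.inv().apply(np.asarray(t)-p)*1e3
        print("[%s],"%",".join("%g"%v for v in [*d.round(1),*rv.round(1),grip]),end="\n" if k%5==4 else "")
        p=np.asarray(t);R=R*Ro.from_rotvec(rv,degrees=True)
    print()
E
python3 - <<'E'
from plan import *
a=np.array([.2263,-.4458,.2313]);b=blade(-.072,.2)
print(b);rows([a+(b-a)*k/18 for k in range(1,19)],176.6)
E
```

```text
[0.47262656 0.1770671  0.2       ]
t 0.7 pos [ 0.2264 -0.4458  0.2313] blade-xy mm [-280.9 -636.4] midline 0 yaw 26.92 tilt 0.0 F [-0.33 -0.37  0.5 ] grip 0.0853 q6 [-1.1   1.57]
[27.8,-24.7,1.8,0,0,-8.4,0],[31.2,-20.3,1.7,0,0,-8.4,0],[33.8,-15.6,1.7,0,0,-8.4,0],[35.7,-10.4,1.7,0,0,-8.4,0],[36.9,-5.1,1.7,0,0,-8.4,0],
[37.2,0.3,1.7,0,0,-8.4,0],[36.8,5.8,1.7,0,0,-8.4,0],[35.5,11.1,1.7,0,0,-8.4,0],[33.5,16.1,1.7,0,0,-8.4,0],[30.8,20.9,1.7,0,0,-8.4,0],
[27.4,25.1,1.7,0,0,-8.4,0],[23.5,28.9,1.7,0,0,-8.4,0],[19,32,1.7,0,0,-8.4,0],[14.1,34.4,1.7,0,0,-8.4,0],[8.9,36.1,1.7,0,0,-8.4,0],
[3.6,37,1.7,0,0,-8.4,0],[-1.9,37.2,1.7,0,0,-8.4,0],[-7.3,36.5,1.7,0,0,-6.9,0],
```

Request:
jog_arm:
  deltas:
    - [[28,-25,2,0,0,-8.4,0],[31,-20,2,0,0,-8.4,0],[34,-16,2,0,0,-8.4,0],[36,-10,2,0,0,-8.4,0],[37,-5,2,0,0,-8.4,0]]

```text
clock: 1.2
eef_pos: [0.2951, -0.2712, 0.2206]
tool_rot: [0.82, 0.572, -0.0, 0.002]
ft_force: [0.6, 0.1, 0.5]
grip_width: 0.0124
```

```bash
python3 - <<'E'
from plan import *
o=get_obs();a=o["eef_pos"];b=blade(-.072,.2)
rows([a+(b-a)*k/15 for k in range(1,16)],176.6)
E
```

```text
t 1.2 pos [ 0.2951 -0.2712  0.2206] blade-xy mm [-222.6 -458. ] midline 0 yaw 69.78 tilt 0.21 F [0.55 0.12 0.51] grip 0.0124 q6 [-0.74  1.18]
[32.1,0.8,1.3,-0,0,-8.4,0],[31.7,5.5,1.3,-0,0,-8.4,0],[30.5,10,1.3,-0,0,-8.4,0],[28.7,14.4,1.3,-0,0,-8.4,0],[26.3,18.4,1.3,-0,0,-8.4,0],
[23.4,22.1,1.3,-0,0,-8.4,0],[19.9,25.3,1.4,-0,0,-8.4,0],[16,27.9,1.4,-0,0,-8.4,0],[11.7,29.9,1.4,-0,0,-8.4,0],[7.2,31.3,1.4,-0,0,-8.4,0],
[2.6,32,1.4,-0,0,-8.4,0],[-2.1,32.1,1.4,-0,0,-8.4,0],[-6.8,31.4,1.4,-0,0,-6,0],[-10,30.5,1.4,0,0,0,0],[-10,30.5,1.4,0,0,0,0],
```

Request:
jog_arm:
  deltas:
    - [[32,1,1,0,0,-8.4,0],[32,5,1,0,0,-8.4,0],[31,10,1,0,0,-8.4,0],[29,14,1,0,0,-8.4,0],[26,18,1,0,0,-8.4,0]]

```text
clock: 1.7
eef_pos: [0.3538, -0.114, 0.216]
tool_rot: [0.553, 0.833, -0.0, 0.003]
ft_force: [0.1, 1.1, 0.2]
grip_width: -0.0005
```

Request:
jog_arm:
  deltas:
    - [[23,22,1,0,0,-8.4,0],[20,25,1,0,0,-8.4,0],[16,28,1,0,0,-8.4,0],[12,30,1,0,0,-8.4,0],[7,31,1,0,0,-8.4,0]]

```text
clock: 2.2
eef_pos: [0.411, 0.0431, 0.2119]
tool_rot: [0.21, 0.978, -0.001, 0.005]
ft_force: [0.5, -0.5, 0.4]
grip_width: 0.0001
```

```bash
python3 - <<'E'
from plan import *
o=get_obs();a=o["eef_pos"];b=blade(-.072,.15)
rows([a+(b-a)*k/6 for k in [1,2,3,4,5,6,6,6]],176.6)
E
```

```text
t 2.2 pos [0.411  0.0431 0.2119] blade-xy mm [-125.5 -137.4] midline 0 yaw 155.78 tilt 0.63 F [ 0.48 -0.47  0.43] grip 0.0001 q6 [0.11 0.53]
[-0.1,24.6,10.3,-0.1,0.2,-8.4,0],[-3.7,24.3,10.3,-0.1,0.2,-8.4,0],[-7.3,23.5,10.3,-0,0.1,-4,0],[-8.9,22.9,10.3,0,0,-0,0],[-8.9,22.9,10.3,-0,-0,0,0],
[-8.9,22.9,10.3,0,0,0,0],[0,0,0,0,0,0,0],[0,0,0,0,0,0,0],
```

Request:
jog_arm:
  deltas:
    - [[0,24.5,6,-0.1,0.2,-8.4,0],[-4,24.5,6,-0.1,0.2,-8.4,0],[-7,23.5,10,0,0.1,-4,0],[-9,23,12,0,0,0,0],[-9,23,12,0,0,0,0]]

```text
clock: 2.7
eef_pos: [0.4652, 0.1626, 0.1672]
tool_rot: [0.023, 1.0, 0.001, 0.004]
ft_force: [-0.4, -0.5, -0.1]
grip_width: 0.0001
```

```bash
python3 - <<'E'
from plan import *
o=get_obs();a=o["eef_pos"];b=blade(-.072,.095)
rows([a+(b-a)*k/3 for k in [1,2,3,3]],176.6)
E
```

```text
t 2.7 pos [0.4652 0.1626 0.1672] blade-xy mm [-78.6 -14.9] midline 0 yaw 177.39 tilt 0.52 F [-0.36 -0.55 -0.14] grip 0.0001 q6 [0.34 0.38]
[-2,4.9,24.1,0.1,0.5,0.8,0],[-2.2,5,24.1,-0,-0,0,0],[-2.2,5,24.1,0,0,0,0],[0,0,0,0,0,0,0],
```

Request:
jog_arm:
  deltas:
    - [[-2,5,20,0.1,0.5,0.8,0],[-2,5,23,0,0,0,0],[-2,5,22,0,0,0,0],[0,0,5,0,0,0,0],[0,0,0,0,0,0,0]]

```text
clock: 3.2
eef_pos: [0.4737, 0.1818, 0.094]
tool_rot: [0.027, 1.0, 0.001, 0.0]
ft_force: [-0.1, 0.5, 0.0]
grip_width: -0.0001
```

```bash
python3 - <<'E'
from plan import *
from h import proj
import cv2
state()
out=[]
p=get_obs()["eef_pos"]
for c,(u,v) in (("top",(244,215)),("scene",(390,200))):
    im=camera(c)[:,:,::-1];im2=cv2.resize(im,None,fx=5,fy=5,interpolation=cv2.INTER_CUBIC)
    for P_,col in ((p,(0,0,255)),(p+[0,0,.05],(255,0,0))):
        q=((proj(c,P_)[0]+.5)*5-.5).astype(int);cv2.drawMarker(im2,tuple(map(int,q)),col,0,12,1)
    out.append(im2[5*(v-60):5*(v+60),5*(u-38):5*(u+38)])
cv2.imwrite("pics/near.png",np.hstack(out))
E
```

```text
t 3.2 pos [0.4737 0.1818 0.094 ] blade-xy mm [-71.2   4.7] midline 0 yaw 176.87 tilt 0.07 F [-0.07  0.52  0.02] grip -0.0001 q6 [0.37 0.42]Traceback (most recent call last):
  File "<stdin>", line 8, in <module>
NameError: name 'camera' is not defined
```

```bash
cat > look.py <<'E'
import sys
from plan import *
from workcell import camera
from h import proj
import cv2
out=[]
p=state()["eef_pos"]
for c,(u,v) in (("top",(244,215)),("scene",(390,200))):
    im=camera(c)[:,:,::-1];im2=cv2.resize(im,None,fx=5,fy=5,interpolation=cv2.INTER_CUBIC)
    for P_,col in ((p,(0,0,255)),(p+[0,0,.05],(255,0,0))):
        q=((proj(c,P_)[0]+.5)*5-.5).astype(int);cv2.drawMarker(im2,tuple(map(int,q)),col,0,12,1)
    out.append(im2[5*(v-60):5*(v+60),5*(u-38):5*(u+38)])
cv2.imwrite(sys.argv[1],np.hstack(out))
E
python3 look.py pics/near.png
```

```text
t 3.2 pos [0.4737 0.1818 0.094 ] blade-xy mm [-71.2   4.7] midline 0 yaw 176.87 tilt 0.07 F [-0.07  0.52  0.02] grip -0.0001 q6 [0.37 0.42]
```

View pics/near.png

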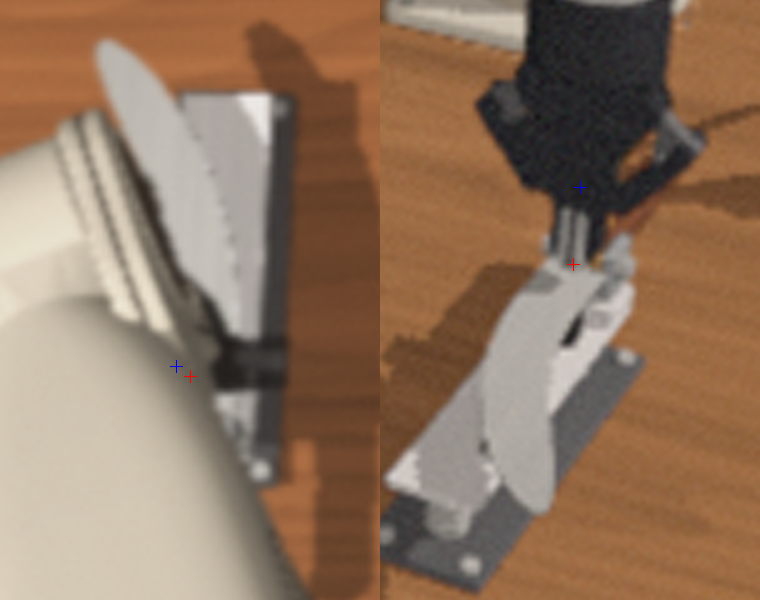

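Request:
jog_arm:
  deltas:
    - [[1,-4,4,0,0,0,0],[0,0,4,0,0,0,0],[0,0,2,0,0,0,0],[0,0,0,0,0,0,0]]

```text
clock: 3.7
eef_pos: [0.4752, 0.1774, 0.0879]
tool_rot: [0.028, 1.0, 0.002, 0.004]
ft_force: [-0.4, 0.7, -0.6]
grip_width: 0.0
```

```bash
sed -i 's/.5445,.1728,/.5447,.1735,/' plan.py; python3 -c "
from plan import *
state()"
```

```text
t 3.7 pos [0.4752 0.1774 0.0879] blade-xy mm [-69.6  -0.3] midline 0 yaw 176.76 tilt 0.53 F [-0.39  0.74 -0.58] grip 0.0 q6 [0.36 0.41]
```

Request:
jog_arm:
  deltas:
    - [[2,0,4,0,-0.4,0,0],[1,0,4,0,0,0,0],[0,0,4,0,0,0,0],[0,0,2,0,0,0,0],[0,0,0,0,0,0,0]]

```text
clock: 4.2
eef_pos: [0.473, 0.1777, 0.0736]
tool_rot: [0.028, 1.0, 0.002, 0.009]
ft_force: [0.2, -0.7, 2.1]
grip_width: -0.0001
```

```bash
python3 -c "
from plan import *
state()"
```

```text
t 4.2 pos [0.473  0.1777 0.0736] blade-xy mm [-71.9  -0. ] midline 0 yaw 176.75 tilt 1.07 F [ 0.23 -0.72  2.12] grip -0.0001 q6 [0.36 0.42]
```

Request:
jog_arm:
  deltas:
    - [[-4,0,0,0,0.5,0,0],[-5,0,0,0,0.5,0,0],[-5,0,0,0,0,0,0],[-5,0,0,0,0,0,0],[-5,0,0,0,0,0,0]]

```text
clock: 4.7
eef_pos: [0.4974, 0.1765, 0.0735]
tool_rot: [0.028, 1.0, 0.003, -0.002]
ft_force: [-1.3, -0.6, 1.7]
grip_width: 0.0001
```

```bash
cat > go.py <<'E'
from plan import *
import sys
o=get_obs();d=o["eef_pos"]-[*P[:2],0];x=np.cos(P[2])*d[0]+np.sin(P[2])*d[1]
s=float(sys.argv[1])/1e3
rows([blade(x+s*k,.074) for k in range(1,6)],176.6,turn=0.5)
E
python3 go.py 5
```

```text
t 4.7 pos [0.4974 0.1765 0.0735] blade-xy mm [-47.4   0.2] midline 0.0 yaw 176.79 tilt 0.39 F [-1.25 -0.57  1.69] grip 0.0001 q6 [0.34 0.39]
[-5,-0.1,-0.5,0.3,-0.2,0.2,0],[-5,0.3,0,0,-0,0,0],[-5,0.4,0,0,-0,-0,0],[-5,0.5,0,0,0,0,0],[-5,0.6,0,0,0,0,0],
```

Request:
jog_arm:
  deltas:
    - [[-5,0,-0.5,0.3,-0.2,0.2,0],[-5,0.3,0,0,0,0,0],[-5,0.4,0,0,0,0,0],[-5,0.5,0,0,0,0,0],[-5,0.6,0,0,0,0,0]]

```text
clock: 5.2
eef_pos: [0.5248, 0.1766, 0.0739]
tool_rot: [0.03, 1.0, -0.0, -0.0]
ft_force: [-1.4, -0.2, 2.1]
grip_width: 0.0001
```

```bash
python3 go.py 5
```

```text
t 5.2 pos [0.5248 0.1766 0.0739] blade-xy mm [-20.    1.9] midline 2.2 yaw 176.56 tilt 0.05 F [-1.44 -0.24  2.07] grip 0.0001 q6 [0.32 0.38]
[-5,1.1,-0.1,-0,-0,-0,0],[-5,0.9,0,-0,-0,0,0],[-5,1.1,0,-0,-0,-0,0],[-5,1.2,0,0,0,0,0],[-5,1.3,0,0,0,0,0],
```

Request:
jog_arm:
  deltas:
    - [[-5,1.1,0,0,0,0,0],[-5,1,0,0,0,0,0],[-5,1.1,0,0,0,0,0],[-5,1.2,0,0,0,0,0],[-5,1.4,0,0,0,0,0]]

```text
clock: 5.7
eef_pos: [0.5523, 0.181, 0.0738]
tool_rot: [0.03, 1.0, -0.001, -0.0]
ft_force: [-1.3, -0.7, 1.8]
grip_width: 0.0002
```

```bash
python3 go.py 5
```

```text
t 5.7 pos [0.5523 0.181  0.0738] blade-xy mm [7.2 7.9] midline 8.2 yaw 176.55 tilt 0.07 F [-1.35 -0.73  1.82] grip 0.0002 q6 [0.32 0.38]
[-5,1.7,-0.2,-0.1,-0,-0.1,0],[-5,1.6,0,0,-0,-0,0],[-5,1.7,0,-0,-0,-0,0],[-5,1.9,0,0,0,0,0],[-5,2,0,0,0,0,0],
```

Request:
jog_arm:
  deltas:
    - [[-5,1.7,-0.2,0,0,0,0],[-5,1.6,0,0,0,0,0],[-5,1.8,0,0,0,0,0],[-5,1.9,0,0,0,0,0],[-5,2,0,0,0,0,0]]

```text
clock: 6.2
eef_pos: [0.5802, 0.189, 0.0739]
tool_rot: [0.03, 1.0, -0.001, -0.0]
ft_force: [0.0, -1.3, 1.4]
grip_width: -0.0004
```

```bash
python3 go.py 5; python3 look.py pics/midway.png
```

```text
t 6.2 pos [0.5802 0.189  0.0739] blade-xy mm [34.5 17.5] midline 17.9 yaw 176.54 tilt 0.09 F [ 0.03 -1.28  1.42] grip -0.0004 q6 [0.32 0.38]
[-5,2.5,-0.1,-0.1,-0,-0.1,0],[-5,2.3,0,0,0,0,0],[-5,2.4,0,0,0,0,0],[-5,2.6,0,0,0,0,0],[-5,2.7,0,0,0,0,0],

t 6.2 pos [0.5802 0.189  0.0739] blade-xy mm [34.5 17.5] midline 17.9 yaw 176.54 tilt 0.09 F [ 0.03 -1.28  1.42] grip -0.0004 q6 [0.32 0.38]
```

View pics/midway.png

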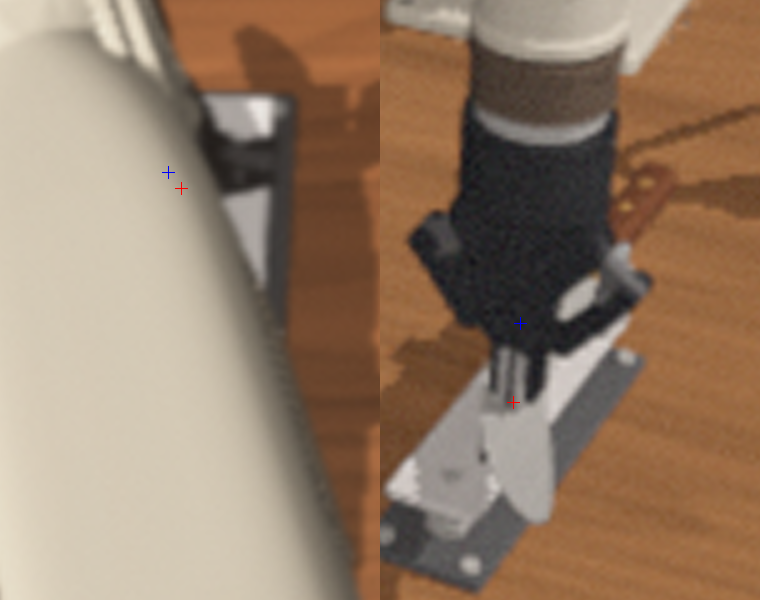

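The fingertips sit at about (513,400) in the right panel. The blade edges there are near columns 485 and 548, so the tips are on the middle. I'll continue.

Request:
jog_arm:
  deltas:
    - [[-5,2.5,0,0,0,0,0],[-5,2.3,0,0,0,0,0],[-5,2.4,0,0,0,0,0],[-5,2.6,0,0,0,0,0],[-5,2.7,0,0,0,0,0]]

```text
clock: 6.8
eef_pos: [0.6079, 0.2007, 0.074]
tool_rot: [0.03, 1.0, -0.001, -0.0]
ft_force: [-1.2, -0.2, 1.3]
grip_width: 0.0003
```

```bash
python3 go.py 5
```

```text
t 6.8 pos [0.6079 0.2007 0.074 ] blade-xy mm [61.4 30.9] midline 31.0 yaw 176.54 tilt 0.09 F [-1.2  -0.15  1.31] grip 0.0003 q6 [0.32 0.38]
[-5,3,0,-0.1,-0,-0.1,0],[-5,3,0,0,0,0,0],[-5,3.1,0,0,0,0,0],[-5,3.2,0,0,0,0,0],[-5,3.3,0,0,0,0,0],
```

Request:
jog_arm:
  deltas:
    - [[-5,3,0,0,0,0,0],[-5,3,0,0,0,0,0],[-5,3.1,0,0,0,0,0],[-5,3.2,0,0,0,0,0],[-5,3.3,0,0,0,0,0]]

```text
clock: 7.3
eef_pos: [0.6362, 0.2158, 0.0738]
tool_rot: [0.03, 1.0, -0.001, -0.0]
ft_force: [-1.2, -0.7, 2.3]
grip_width: -0.0001
```

```bash
python3 go.py 2.5; python3 look.py pics/tip.png
```

```text
t 7.3 pos [0.6362 0.2158 0.0738] blade-xy mm [88.8 47.7] midline 48.2 yaw 176.53 tilt 0.11 F [-1.24 -0.73  2.35] grip -0.0001 q6 [0.33 0.39]
[-2.5,2.2,-0.2,-0.1,-0,-0.1,0],[-2.5,1.8,0,0,0,0,0],[-2.5,1.8,0,-0,-0,-0,0],[-2.5,1.8,0,0,0,0,0],[-2.5,1.9,0,0,0,0,0],

t 7.3 pos [0.6362 0.2158 0.0738] blade-xy mm [88.8 47.7] midline 48.2 yaw 176.53 tilt 0.11 F [-1.24 -0.73  2.35] grip -0.0001 q6 [0.33 0.39]
```

View pics/tip.png

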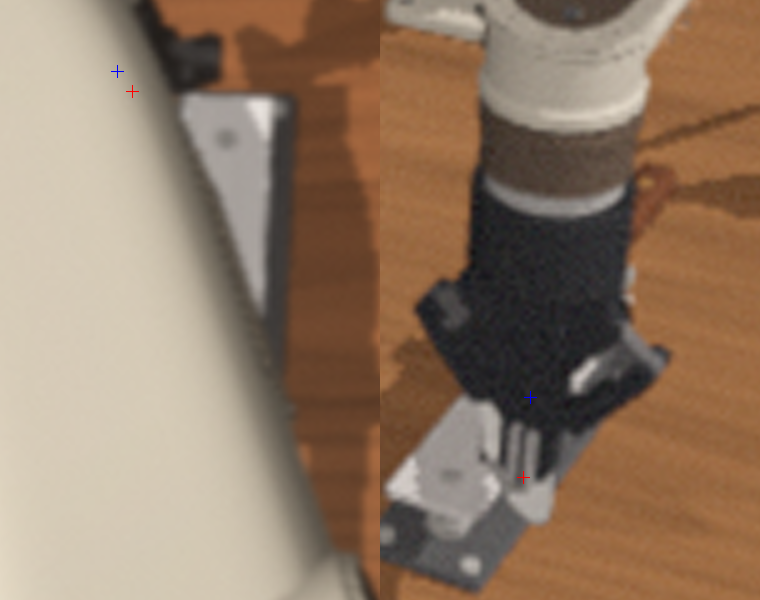

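Request:
jog_arm:
  deltas:
    - [[-2,3,0,0,0,0,0],[-2,2.5,0,0,0,0,0],[-1,1,0,0,0,0,0]]

```text
clock: 7.7
eef_pos: [0.6427, 0.2226, 0.074]
tool_rot: [0.03, 1.0, -0.001, 0.001]
ft_force: [-1.6, -1.1, 2.1]
grip_width: 0.0001
```

```bash
python3 -c "
from plan import *
state()"
```

```text
t 7.7 pos [0.6427 0.2226 0.074 ] blade-xy mm [94.9 54.8] midline 52.5 yaw 176.53 tilt 0.12 F [-1.63 -1.12  2.11] grip 0.0001 q6 [0.33 0.39]
```

Still in contact (about 2.1 N) at x≈95 mm, past stroke4. Now I lift straight up.

Request:
jog_arm:
  deltas:
    - [[0,0,-5,0,0,0,0],[0,0,-10,0,0,0,0],[0,0,-20,0,0,0,0],[0,0,-30,0,0,0,0],[0,0,-30,0,0,0,0]]

```text
clock: 8.2
eef_pos: [0.639, 0.2222, 0.1668]
tool_rot: [0.03, 1.0, -0.002, -0.005]
ft_force: [-0.6, 0.3, 1.3]
grip_width: 0.0002
```

Request:
jog_arm:
  deltas:
    - [[30,-15,-15,0,0,0,0],[30,-20,-5,0,0,0,0],[15,-10,0,0,0,0,0],[0,0,0,0,0,0,0],[0,0,0,0,0,0,0]]

```text
clock: 8.7
eef_pos: [0.5641, 0.183, 0.198]
tool_rot: [0.03, 1.0, 0.001, 0.003]
ft_force: [0.3, 0.1, -0.3]
grip_width: -0.0003
```

```bash
python3 - <<'E'
from plan import *
from workcell import camera
import cv2
state()
im=camera("scene")[:,:,::-1];i0=cv2.imread("pics/scene0.png")
cv2.imwrite("pics/end.png",np.vstack([i0[100:300,120:520],im[100:300,120:520]]))
E
```

```text
t 8.7 pos [0.5641 0.183  0.198 ] blade-xy mm [18.8 10.6] midline 11.8 yaw 176.59 tilt 0.37 F [ 0.28  0.05 -0.27] grip -0.0003 q6 [0.31 0.37]
```

View pics/end.png

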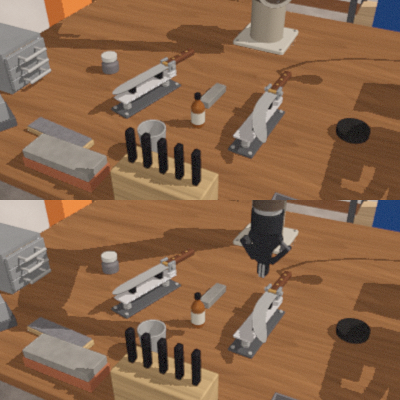

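The before and after views match. The curved knife is back at rest height at about (258,315), the gripper is clear above it, and nothing else has moved.

```bash
python3 -c "
from workcell import job_done;print(job_done())"
```

```text
the job is handed in; nothing more can be done
None
```

I ran the closed fingertips along the middle of the curved blade in one continuous stroke, from x ≈ −72 mm near the bolster to x ≈ +95 mm near the point. Then I lifted straight up clear and handed the job in at about 9 s.

- **Pressure:** vertical force read 1.3–2.3 N (noise about ±0.5 N), and the fingertips stayed about 6 mm below the blade's rest height. That is well short of the 20 mm stop, and nothing pulled the knife up.
- **Following the curve:** the measured path stayed within about 0.5 mm of the blade's estimated middle line. Over the last 6 mm I steered about 2 mm outward, because the picture showed the fingers slightly inside the middle there.
- **Last check:** the final picture shows the curved knife back at rest height. The straight knife and the other things in view had not moved, and the force read about zero.
- **Disagreements:**
  - The two cameras put the blade about 3 mm apart in y. I leaned towards the scene camera, which matched the fingertips when I checked it against them.
  - The blade outline fitted well in both views, but the rest's foot appeared several mm nearer the robot than that fit predicted, and I left this unresolved.

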